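Walk the delivery-cart wheel round to bring its valve stem upright

TASK

The delivery cart's wheel sits in the leaning axle stand on the packing bench and its tyre is to be pumped up: with your fingertips, push it round by its spokes, one after another as needed (either way round), until the valve is at the very bottom of the wheel, below the axle, so that its stem points straight up the slope at the axle; then take your hand away with the wheel standing still. Walk the wheel round gently without sending it spinning, do not push on the tyre or on the valve, and leave the tub, mug, spanner and squeegee where they are.

Things in the scene. Friction and masses are not known exactly. Their poses are not given: they have to be found in the camera images.
- stand: Fixed grey steel stand, about 370 mm wide, that carries the wheel leaning: the wheel's plane is 45 degrees from upright, top towards the robot, open face up and away from the robot. Origin on the bench under the wheel's centre; x level, away from the robot; y level across the stand, to the left seen from the robot; z up. The axle points along x and z equally (45 degrees up).
- top_rail (a point): Middle of the top rail, 30 mm in front of the wheel's mid-plane on its open face, at the axle. This rail and two like it 54 and 112 mm down the slope, each 12 mm thick and 14 mm high, run level the stand's whole width (posts at y = +-178 mm) and bar the lower half of the wheel: fingers get between the spokes from the open face only above the top rail, in the upper half.
- axle (a point): Centre of the wheel, on the axle, 145 mm above the bench. The axle's end with its 22 mm nut stands out to 44 mm in front of the mid-plane.
- wheel (a joint): Turn of the wheel about its axle, rad, endless: 0 (and every full turn of 2 pi) = valve lowest, stem straight up the slope; growing = clockwise as seen from the robot's side (side at the stand's +y rises). The bearing is stiff (about 0.15 N m, 2 to 3 N at a spoke): the wheel stops almost at once when no longer pushed and stays put.
- spokes: Five straight white plastic spokes, 16 mm wide, 26 mm deep (7 mm behind to 19 mm in front of the mid-plane), from the hub (48 mm across) to the rim (inner radius 92). Origin on the axle, turns with the wheel; x along the axle out of the open face; spokes at -54, 18, 90, 162, 234 degrees from its y to its z axis: one opposite the valve, which is half-way between two others.
- tyre: Black rubber tyre of the wheel, 296 mm outside diameter, 40 mm thick round section; white rim inside it, 18 mm thick. Its top edge is 255 mm above the bench. Origin on the axle, turns with the wheel. Not to be pushed.
- valve: Valve on the inside of the rim: brass stem with black cap, 9 to 14 mm in diameter, standing inward in the wheel's mid-plane from the rim to 66 mm from the axle. Origin on the axle, turns with the wheel; its z axis is the direction the stem points, from the rim towards the axle. Not to be pushed.
- valve_tip (a point): Tip of the valve stem, 66 mm from the axle centre; its z axis is the direction the stem points.
- tub: Loose white jar with blue lid, 100 mm in diameter, 150 mm high, beside the stand; origin under its centre. Leave it.
- cup: Loose white mug, 80 mm in diameter, 90 mm high, beside the stand; origin under its centre. Leave it.
- spanner: Loose steel spanner lying on the bench on the far side of the stand; origin under its middle. Leave it.
- squeegee: Loose blue plastic label squeegee, 100 x 70 x 12 mm, lying on the bench on the far side of the stand; origin under its centre. Leave it.

How it is judged:
By the outcome, as a careful person would: the job done as asked, in the order asked, and still so for the second after the job is handed in, with the robot touching nothing.
It also fails if it takes over 56 s, if anything falls off the work surface, if the arm or the gripper's body presses on something with over 40 N, if the wrist force passes 120 N, or if a joint passes its speed limit or range.

ROBOT

A 6-joint arm with a two-finger parallel gripper is mounted at the origin on the work surface. World frame = base frame: x ahead of the robot, y to its left, z up, the work surface at z = 0. Lengths are in m, angles in degrees, forces in N, time in s.
With the tool pointing down it reaches from about 0.275 to 0.85 m from the base axis. Payload 5.2 kg.
Tool frame: the origin (TCP) lies on the centre line of the jaws, within the pads' length; the fingertips stand 19 mm ahead of it and the grasp point (between the pads) is the TCP (arm.nose_length is the distance from the TCP to the fingertips, in m); z points along the fingers, y is the line along which they close (so a half turn about z gives the same grasp; the last joint's range is limited). The gripper opens to 85 mm and grips with 20 to 120 N. Pads are 22 mm wide; open, the fingers measure 114 mm over their backs; the gripper's body (76 mm by 85 mm) begins 54 mm behind the grasp point. The pads swing forward as they close: fully open they stand 13 mm farther back than shut.
Start: joints at [59.771, 14.817, 87.949, -0, 77.235, -11.62], TCP at [0.175, 0.521, 0.25] pointing down, gripper open.
Joint ranges: [-179.93, 179.93], [-52.35, 119.4], [10.71, 147.94], [-69.91, 249.91], [12.55, 155.21], [-178.61, 178.61]. Speed limits (degrees/s): [147.25, 147.25, 180, 180, 180, 180].

INTERFACE

Orientations are given as a 3x3 rotation matrix whose columns are the frame's x, y, z axes.
In Python, from station import telemetry, eyes, arm, spotter gives the robot as it stands. The module is installed in compiled form; this text tells all that it offers.
- The arm moves only by the shell command python3 -m pendant 'ROWS'. ROWS is JSON, a list of rows, each an object with "fingers": the opening, from 0 (shut) to 1 (fully open); "delta_pos": the shift along the world's x, y, z in m, a list of three; "spin": the turn about the world's z in rad. In form: [{"fingers": fingers, "delta_pos": [dx, dy, dz], "spin": spin}, ...]. A call has 1 to 5 rows; each row shifts and turns the commanded pose from where the row before left it; what a row does not reach is not made up. A row lasts 1/10 s, in which the tool goes at most 50 mm and 8.59 degrees, less where a joint would pass 70% of its speed; a pose out of reach is approached as far as the arm can. A call is refused whole if a number of a shift passes 0.05 or a number of a turn 0.15, either way. A call with a gripper value outside its range is refused whole. The fingers move at their own pace and stop on an object; the grip force is fixed at half the most. Time passes only in rows, so rows that do not move let the fingers close. It gives the time, the measured TCP pose, the force, the opening and the grip force at its end, in the units of the state.
- telemetry.state(): the state, without advancing time (a new reading comes with each control period).
- eyes.grab_frame(name): name is "scene" or "top"; returns (picture, depth): 420x560x3 uint8, red, green, blue; 420x560 float32, m along the optical axis (not along the pixel's ray), 0 where there is no reading.
- eyes.camera_info(name): a dict with "mtx" (3x3 intrinsics, pixels), "k1" (the pictures are not rectified: a ray, as slopes to the right and down, at radius r is drawn at 1 + k1 r^2 times it, then the intrinsics apply), "pose" (4x4, takes a point from camera to world coordinates). Camera axes: x right, y down, z forward; pixel columns grow to the right and rows downward; lengths in m; the calibration is good to about 2 mm. A picture is of the moment at which its call begins. camera_info takes no time and is no camera call.
- arm.hand_in(): hands the job in; it is judged then, once.
Trained networks look in the newest picture that a camera, given by its name, has taken for a name from the list of things; names that differ only in an ending like _2 or _b are one class to them, and where a whole thing is asked for, a point or a joint stands for the part that bears it (a point fixed in the world has none). Each returns a list of dicts, best first, with "p" (0 to 1); they miss things now and then, are a little off and sometimes report something else, mostly with a low value. They report only what shows in the picture. A call takes as long as a camera call.
- spotter.search_frame(camera, thing): "rect" ([left, top, width, height] in pixels, round what is visible of it).
The state is a dict: "clock": time; "qpos": joint angles; "joint_vel": joint speeds; "effort": joint torques, N m; "ee_pos": TCP position; "eef_rot": TCP orientation; "ft_force": force on the tool from outside, world axes, zero at the start; "torque": the same for the moment, N m; "grip_width": finger opening in m; "finger_force": force on a finger pad.
Only numpy, scipy, OpenCV 4.12 (cv2) and the standard library are available. Lean on these libraries where they do the work, as an engineer would, in place of code of your own. Each camera call takes 0.05 s, during which the arm holds its last target. There are 200 camera calls.

## Working session

There is one attempt and no reset: what is moved stays moved. The work goes in short steps, Python scripts to look and compute and a shell command to move; the robot and the scene stay as the last step left them, time stands still between calls to the robot, and variables do not carry over. Pictures are saved under pics/ and viewed, at most 10 in all, crops included, and the job is handed in when it is done.

```bash
mkdir -p pics
cat > h.py <<'E'
import numpy as np, cv2
from station import telemetry, eyes, arm, spotter
def world(name, d, u, v, depth=None):
    c=eyes.camera_info(name); K=np.array(c['mtx'],float); k=c['k1']
    p=cv2.undistortPoints(np.array([[[u,v]]],float),K,np.array([k,0,0,0.]))[0,0]
    z=d[int(round(v)),int(round(u))] if depth is None else depth
    P=np.array(c['pose'])@np.array([p[0]*z,p[1]*z,z,1]); return P[:3]
def pix(name,P):
    c=eyes.camera_info(name); T=np.linalg.inv(np.array(c['pose'])); P=np.atleast_2d(P)
    q=P@T[:3,:3].T+T[:3,3]
    return cv2.projectPoints(q,np.zeros(3),np.zeros(3),np.array(c['mtx'],float),np.array([c['k1'],0,0,0.]))[0][:,0]
def grab(name,fn=None):
    im,d=eyes.grab_frame(name)
    if fn: cv2.imwrite('pics/'+fn,im[:,:,::-1])
    return im,d
E
python3 - <<'E'
from h import *
np.set_printoptions(precision=3,suppress=True)
ims=[]
for n in ('scene','top'):
    im,d=grab(n,n+'0.png'); np.savez(n+'0.npz',im=im,d=d)
    print(n,np.array(eyes.camera_info(n)['pose']),eyes.camera_info(n)['mtx'])
    for t in ('stand','tyre','valve','spokes','tub','cup','spanner','squeegee'):
        r=spotter.search_frame(n,t)
        print(t,[(np.round(x['rect']),round(x['p'],2)) for x in r[:2]])
s=telemetry.state(); print(s)
E
```

```text
scene [[-0.131  0.58  -0.804  1.677]
 [ 0.991  0.062 -0.117  0.201]
 [-0.019 -0.812 -0.583  0.906]
 [ 0.     0.     0.     1.   ]] [[494.265   0.    280.759]
 [  0.    494.265 205.57 ]
 [  0.      0.      1.   ]]
stand [(array([199., 130., 150., 142.]), 0.64), (array([224., 130., 102., 102.]), 0.16)]
tyre [(array([227., 128., 104., 104.]), 0.94)]
valve [(array([265., 151.,   3.,   8.]), 0.58)]
spokes [(array([247., 148.,  63.,  58.]), 0.92)]
tub [(array([363., 179.,  38.,  64.]), 0.65)]
cup [(array([174., 181.,  27.,  37.]), 0.84)]
spanner [(array([274., 234.,  23.,  53.]), 0.59)]
squeegee [(array([220., 241.,  30.,  28.]), 0.7), (array([224., 129., 108., 104.]), 0.64)]
top [[-0.063 -0.977  0.205  0.348]
 [-0.998  0.062 -0.011  0.027]
 [-0.002 -0.205 -0.979  1.253]
 [ 0.     0.     0.     1.   ]] [[460.502   0.    284.336]
 [  0.    460.502 206.376]
 [  0.      0.      1.   ]]
stand [(array([206., 182., 157., 101.]), 0.89), (array([256., 157.,  13.,  42.]), 0.18)]
tyre [(array([222., 206., 124.,  80.]), 0.89)]
valve [(array([297., 251.,   7.,   8.]), 0.6)]
spokes [(array([246., 221.,  77.,  45.]), 0.68)]
tub [(array([146., 223.,  49.,  47.]), 0.79), (array([245., 220.,  79.,  44.]), 0.66)]
cup [(array([372., 227.,  45.,  32.]), 0.61)]
spanner [(array([252., 154.,  16.,  46.]), 0.66)]
squeegee [(array([301., 162.,  30.,  35.]), 0.68)]
{'clock': 0.9, 'qpos': array([ 59.77 ,  14.817,  87.949,   0.   ,  77.235, -11.62 ]), 'joint_vel': array([-0.009,  0.064,  0.063,  0.071,  0.114,  0.04 ]), 'effort': array([ -0.   , -44.591, -29.09 ,  -0.   ,   0.001,   0.   ]), 'ee_pos': array([0.176, 0.521, 0.25 ]), 'eef_rot': array([[-0.948,  0.319, -0.   ],
       [ 0.319,  0.948, -0.   ],
       [ 0.   , -0.   , -1.   ]]), 'ft_force': array([-0.659,  0.016,  0.599]), 'torque': array([-0.026, -0.006, -0.046]), 'finger_force': 0.0, 'grip_width': 0.08529361251998327}
```

Run:
```python
from h import *
z=np.load('scene0.npz')['im'][:,:,::-1]; t=np.load('top0.npz')['im'][:,:,::-1]
a=cv2.resize(z[115:290,160:410],None,fx=3.2,fy=3.2,interpolation=cv2.INTER_CUBIC)[:560]
cv2.imwrite('pics/a.png',a)
b=cv2.resize(t[140:300,135:425],None,fx=2.7,fy=2.7,interpolation=cv2.INTER_CUBIC); cv2.imwrite('pics/b.png',b)
# tyre fit: black pixels in rect, both cams
from scipy.optimize import least_squares
P=[]
for n,(l,tp,w,h) in (('scene',(222,124,112,112)),('top',(218,200,132,90))):
    f=np.load(n+'0.npz'); im,d=f['im'],f['d']
    m=[(u,v) for v in range(tp,tp+h) for u in range(l,l+w) if im[v,u].max()<70 and d[v,u]>0]
    Q=np.array([world(n,d,u,v) for u,v in m]); P.append(Q); print(n,len(Q),np.median(Q,0).round(3))
P=np.vstack(P)
def res(x):
    c=x[:3];n=np.array([np.cos(x[3]),np.sin(x[3]),1])/2**.5
    q=P-c;h=q@n;r=np.linalg.norm(q-h[:,None]*n,axis=1)
    return np.hypot(r-.128,h)-.020
s=least_squares(res,[np.median(P[:,0]),np.median(P[:,1]),.145,0],loss='soft_l1',f_scale=.003)
print(s.x.round(4),np.degrees(s.x[3]),np.median(abs(s.fun)))
x=s.x;c=x[:3];n=np.array([np.cos(x[3]),np.sin(x[3]),1])/2**.5
for nme,r,up in(('valve_scene',(265,151,3,8),'scene'),('valve_top',(297,251,7,8),'top')):
    u,v=r[0]+r[2]/2,r[1]+r[3]/2
    A=world(up,None,u,v,.5);B=world(up,None,u,v,1.);k=((c-A)@n)/((B-A)@n);p=A+k*(B-A)-c
    ey=np.array([-np.sin(x[3]),np.cos(x[3]),0]);ez=np.cross(n,ey)
    print(nme,p@ey,p@ez)
```

```text
scene 1530 [ 0.567 -0.018  0.101]Traceback (most recent call last):
  File "<stdin>", line 12, in <module>
  File "h.py", line 4, in world
    c=eyes.camera_info(name); K=np.array(c['mtx'],float); k=c['k1']
ValueError: time passes only in moves, steps and waits
```

View pics/a.png

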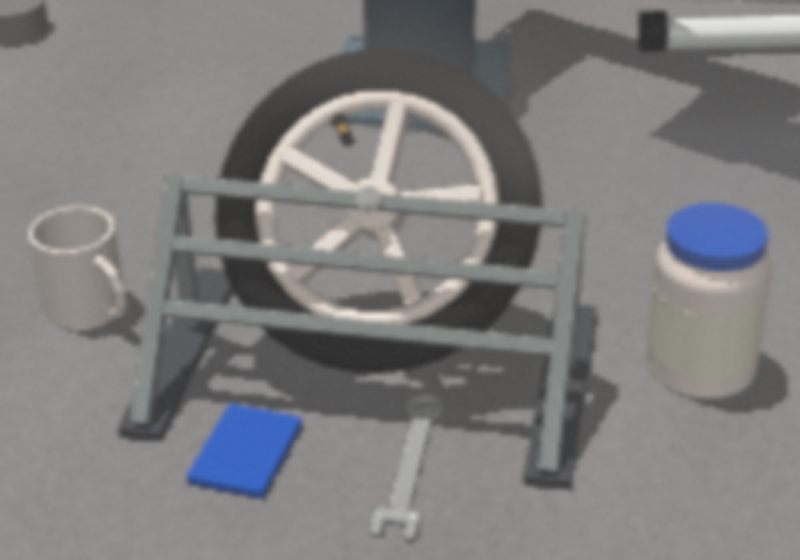

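View pics/b.png

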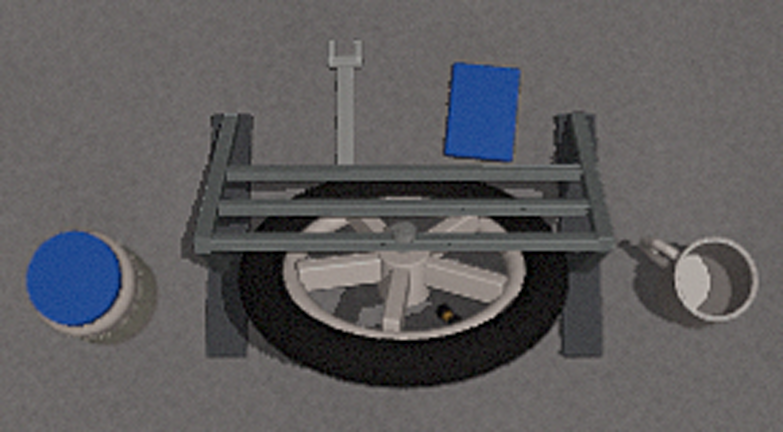

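The pictures show the valve in the upper half, at crop A (343,130), on the −y (mug) side. One spoke is almost straight up. The tub is at +y and the mug at −y. The camera info calls ran into a limit, so I'll cache them.

```bash
python3 - <<'E'
import re
s=open('h.py').read()
s=s.replace("def world","CI={n:eyes.camera_info(n) for n in('scene','top')}\ndef world",1).replace("c=eyes.camera_info(name)","c=CI[name]")
open('h.py','w').write(s)
E
python3 - <<'E'
from h import *
np.set_printoptions(precision=4,suppress=True)
from scipy.optimize import least_squares
P=[]
for n,(l,tp,w,h) in (('scene',(222,124,112,112)),('top',(218,200,132,90))):
    f=np.load(n+'0.npz'); im,d=f['im'],f['d']
    m=[(u,v) for v in range(tp,tp+h) for u in range(l,l+w) if im[v,u].max()<70 and d[v,u]>0]
    Q=np.array([world(n,d,u,v) for u,v in m]); Q=Q[Q[:,2]>.02]; P.append(Q); print(n,len(Q),np.median(Q,0))
def fit(P):
    def res(x):
        c=x[:3];n=np.array([np.cos(x[3]),np.sin(x[3]),1])/2**.5
        q=P-c;h=q@n;r=np.linalg.norm(q-h[:,None]*n,axis=1)
        return np.hypot(r-.128,h)-.020
    s=least_squares(res,[np.median(P[:,0]),np.median(P[:,1]),.145,0],loss='soft_l1',f_scale=.002)
    print(s.x,np.degrees(s.x[3]),np.median(abs(s.fun))); return s.x
fit(P[0]);fit(P[1]);x=fit(np.vstack(P));np.save('w.npy',x)
c=x[:3];n=np.array([np.cos(x[3]),np.sin(x[3]),1])/2**.5
ey=np.array([-np.sin(x[3]),np.cos(x[3]),0]);ez=np.cross(n,ey)
for r,up in(((265,151,3,8),'scene'),((297,251,7,8),'top')):
    u,v=r[0]+r[2]/2,r[1]+r[3]/2
    A=world(up,None,u,v,.5);B=world(up,None,u,v,1.);k=((c-A)@n)/((B-A)@n);p=A+k*(B-A)-c
    print(up,p@ey,p@ez,'angle from up toward +y',np.degrees(np.arctan2(p@ey,p@ez)))
# overlay rail line and spokes
E
```

```text
scene 1505 [ 0.5675 -0.0179  0.1014]
top 3529 [0.4465 0.0225 0.2175]
[ 0.5015  0.0199  0.1436 -0.0615] -3.5225707330235014 0.0016497777415437828
[ 0.4994  0.0194  0.1452 -0.0629] -3.602776721317328 0.0008787705637439379
[ 0.5     0.0196  0.145  -0.0623] -3.5696657651350265 0.0011191089836801275
scene -0.038956250042652955 0.06752708947110428 angle from up toward +y -29.980565928579416
top -0.038002788797942944 0.06128971447052205 angle from up toward +y -31.801050542563157
```

```bash
python3 -m pendant '[{"fingers":0,"delta_pos":[0,0,0.04],"spin":0.13},{"fingers":0,"delta_pos":[0,0,0.04],"spin":0.132},{"fingers":0,"delta_pos":[0.025,-0.0385,0],"spin":0},{"fingers":0,"delta_pos":[0.025,-0.0385,0],"spin":0},{"fingers":0,"delta_pos":[0.025,-0.0385,0],"spin":0}]' >/dev/null
python3 -m pendant '[{"fingers":0,"delta_pos":[0.025,-0.0385,0],"spin":0},{"fingers":0,"delta_pos":[0.025,-0.0385,0],"spin":0},{"fingers":0,"delta_pos":[0.025,-0.0385,0],"spin":0},{"fingers":0,"delta_pos":[0.025,-0.0385,0],"spin":0},{"fingers":0,"delta_pos":[0.025,-0.0385,0],"spin":0}]'
python3 -m pendant '[{"fingers":0,"delta_pos":[0.025,-0.0385,0],"spin":0},{"fingers":0,"delta_pos":[0.025,-0.0385,0],"spin":0},{"fingers":0,"delta_pos":[0.025,-0.0385,0],"spin":0},{"fingers":0,"delta_pos":[0.02,-0.0385,0],"spin":0},{"fingers":0,"delta_pos":[0,0,0],"spin":0}]'
```

```text
clock: 1.9
ee_pos: [0.3761, 0.2116, 0.3306]
eef_rot: [[-0.998, 0.063, 0.001], [0.063, 0.998, 0.0], [-0.001, 0.0, -1.0]]
ft_force: [1.1, 0.2, -0.3]
grip_width: 0.0004
finger_force: 0.0
clock: 2.4
ee_pos: [0.4727, 0.0547, 0.3298]
eef_rot: [[-0.998, 0.069, 0.0], [0.069, 0.998, -0.002], [-0.0, -0.002, -1.0]]
ft_force: [0.8, 1.4, -0.3]
grip_width: 0.0001
finger_force: 0.0
```

```bash
python3 -m pendant '[{"fingers":0,"delta_pos":[0,0.002,-0.03],"spin":0},{"fingers":0,"delta_pos":[0,0.002,-0.03],"spin":0},{"fingers":0,"delta_pos":[0,0,-0.03],"spin":0},{"fingers":0,"delta_pos":[0,0,0],"spin":0}]'
python3 - <<'E'
from h import *
z,_=grab('scene');t,_=grab('top')
z=z[110:250,210:350,::-1];t=t[150:290,210:350,::-1]
cv2.imwrite('pics/c.png',cv2.resize(np.hstack([z,t]),None,fx=2.85,fy=2.85,interpolation=cv2.INTER_CUBIC))
E
```

```text
clock: 2.8
ee_pos: [0.4675, 0.0641, 0.2368]
eef_rot: [[-0.998, 0.062, -0.008], [0.062, 0.998, 0.001], [0.008, 0.001, -1.0]]
ft_force: [-0.0, -0.0, -0.0]
grip_width: -0.0001
finger_force: 0.0
```

View pics/c.png

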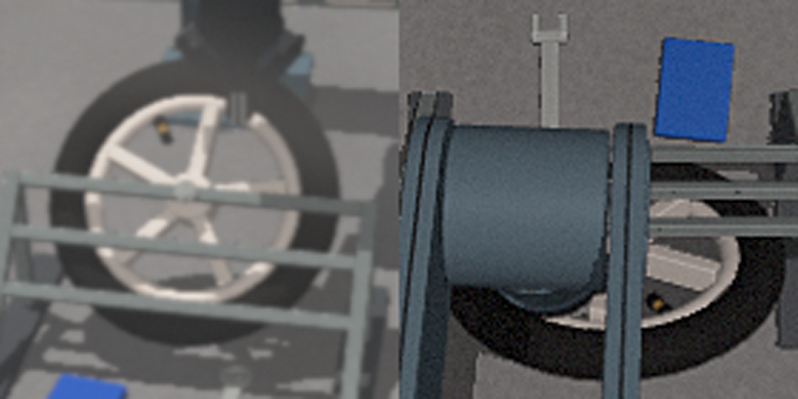

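The left half shows the shut fingertips at (238,107). They're only about 16 mm wide, and they're over the gap on the +y side of the top spoke, clear of the rim and the valve. I'll go in.

```bash
python3 -m pendant '[{"fingers":0,"delta_pos":[0.003,-0.004,-0.015],"spin":0},{"fingers":0,"delta_pos":[0,0,-0.015],"spin":0},{"fingers":0,"delta_pos":[0,0,-0.01],"spin":0},{"fingers":0,"delta_pos":[0,0,0],"spin":0}]'
cat > st.py <<'E'
from h import *
import sys
x=np.load('w.npy');c=x[:3];n=np.array([np.cos(x[3]),np.sin(x[3]),1])/2**.5
ey=np.array([-np.sin(x[3]),np.cos(x[3]),0]);ez=np.cross(n,ey)
s=telemetry.state();R=np.array(s['eef_rot']);p=np.array(s['ee_pos'])+R[:,2]*arm.nose_length-c
print('tip y s h mm',(1e3*np.array([p@ey,p@ez,p@n])).round(1),'F',np.round(s['ft_force'],1),s['clock'])
if len(sys.argv)>1:
    im,_=grab('scene',sys.argv[1]+'.png')
    for r in spotter.search_frame('scene','valve')[:2]:
        u,v=r['rect'][0]+r['rect'][2]/2,r['rect'][1]+r['rect'][3]/2
        A=world('scene',None,u,v,.5);B=world('scene',None,u,v,1.);k=((c-A)@n)/((B-A)@n);q=A+k*(B-A)-c
        print('valve p%.2f ang %.1f r %.3f'%(r['p'],np.degrees(np.arctan2(q@ey,q@ez)),np.hypot(q@ey,q@ez)))
    # unrolled wheel face: spoke angle from white pixels on front face h=.019, several radii
    a=np.radians(np.arange(-180,180,.5));hsv=cv2.cvtColor(im,cv2.COLOR_RGB2GRAY).astype(float);prof=0
    for rr in np.arange(.040,.085,.003):
        P=c+np.outer(np.sin(a)*rr,ey)+np.outer(np.cos(a)*rr,ez)+.019*n
        uv=pix('scene',P).astype(np.float32); prof=prof+cv2.remap(hsv.astype(np.float32),uv[None,:,0],uv[None,:,1],cv2.INTER_LINEAR)[0]
    # phase with 72 deg period, upper half only (rails below)
    m=np.abs(np.degrees(a))<75
    best=[(prof[m]-prof[m].mean())@np.exp(-((np.mod(np.degrees(a)[m]-f+36,72)-36)/6)**2) - 0 for f in np.arange(0,72,.5)]
    f=np.arange(0,72,.5)[int(np.argmax(best))];print('spoke angles',[f-72,f,f-36])
E
python3 st.py s1
```

```text
clock: 3.3
ee_pos: [0.4734, 0.0595, 0.2005]
eef_rot: [[-0.998, 0.063, -0.0], [0.063, 0.998, 0.0], [0.0, 0.0, -1.0]]
ft_force: [-0.4, -0.3, -0.8]
grip_width: 0.0001
finger_force: 0.0
tip y s h mm [38.1 46.3  5.3] F [-0.4 -0.3 -0.8] 3.3
spoke angles [np.float64(-66.0), np.float64(6.0), np.float64(-30.0)]
```

```bash
python3 -m pendant '[{"fingers":0,"delta_pos":[0,-0.004,-0.003],"spin":0},{"fingers":0,"delta_pos":[0,-0.003,0],"spin":0},{"fingers":0,"delta_pos":[0,-0.003,0],"spin":0},{"fingers":0,"delta_pos":[-0.001,-0.003,0],"spin":0},{"fingers":0,"delta_pos":[0,-0.003,0],"spin":0}]' | grep -E 'ee_pos|force'
python3 -m pendant '[{"fingers":0,"delta_pos":[0,-0.003,0],"spin":0},{"fingers":0,"delta_pos":[0,-0.003,0],"spin":0},{"fingers":0,"delta_pos":[-0.001,-0.003,0],"spin":0},{"fingers":0,"delta_pos":[0,-0.003,0],"spin":0},{"fingers":0,"delta_pos":[0,-0.003,0],"spin":0}]'| grep -E 'ee_pos|force'
python3 -m pendant '[{"fingers":0,"delta_pos":[0,-0.003,0],"spin":0},{"fingers":0,"delta_pos":[-0.001,-0.003,0],"spin":0},{"fingers":0,"delta_pos":[0,-0.003,0],"spin":0},{"fingers":0,"delta_pos":[0,-0.003,0],"spin":0},{"fingers":0,"delta_pos":[0,-0.003,0],"spin":0}]'| grep -E 'ee_pos|force'
python3 st.py s2
```

```text
ee_pos: [0.4725, 0.0432, 0.1976]
ft_force: [-0.4, 3.0, 2.1]
finger_force: 1.3
ee_pos: [0.4717, 0.028, 0.1972]
ft_force: [1.5, 3.7, -0.0]
finger_force: 1.5
ee_pos: [0.4701, 0.0131, 0.1971]
ft_force: [-1.4, 3.3, 0.1]
finger_force: 1.4
tip y s h mm [-8.4 44.2  2.6] F [-1.4  3.3  0.1] 4.9
valve p0.57 ang -66.4 r 0.080
spoke angles [np.float64(-33.5), np.float64(38.5), np.float64(2.5)]
```

```bash
python3 -m pendant '[{"fingers":0,"delta_pos":[0,-0.003,0],"spin":0},{"fingers":0,"delta_pos":[0,-0.003,0],"spin":0},{"fingers":0,"delta_pos":[0,-0.003,0],"spin":0},{"fingers":0,"delta_pos":[0,-0.003,0],"spin":0},{"fingers":0,"delta_pos":[0,-0.003,0],"spin":0}]' | grep -E 'ee_pos|force'
python3 -m pendant '[{"fingers":0,"delta_pos":[0.001,-0.003,-0.001],"spin":0},{"fingers":0,"delta_pos":[0.001,-0.003,-0.001],"spin":0},{"fingers":0,"delta_pos":[0.001,-0.003,-0.001],"spin":0},{"fingers":0,"delta_pos":[0.001,-0.003,-0.001],"spin":0},{"fingers":0,"delta_pos":[0.001,-0.003,-0.001],"spin":0}]'| grep -E 'ee_pos|force'
python3 -m pendant '[{"fingers":0,"delta_pos":[0,-0.002,0],"spin":0},{"fingers":0,"delta_pos":[0,-0.002,0],"spin":0},{"fingers":0,"delta_pos":[0,0,0],"spin":0}]'| grep -E 'ee_pos|force'
python3 st.py s3
```

```text
ee_pos: [0.4704, -0.002, 0.1973]
ft_force: [-0.3, 4.7, 0.5]
finger_force: 1.4
ee_pos: [0.4755, -0.0171, 0.1922]
ft_force: [-1.3, 1.8, -0.0]
finger_force: 1.3
ee_pos: [0.4756, -0.0212, 0.1924]
ft_force: [-1.3, 0.7, 0.2]
finger_force: 0.6
tip y s h mm [-42.3  35.5   4.6] F [-1.3  0.7  0.2] 6.3
valve p0.59 ang -98.0 r 0.081
spoke angles [np.float64(-67.0), np.float64(5.0), np.float64(-31.0)]
```

```bash
python3 -m pendant '[{"fingers":0,"delta_pos":[0,0.005,0],"spin":0},{"fingers":0,"delta_pos":[0,0,0.03],"spin":0},{"fingers":0,"delta_pos":[0,0,0.03],"spin":0},{"fingers":0,"delta_pos":[-0.001,0.026,0],"spin":0},{"fingers":0,"delta_pos":[-0.001,0.026,0],"spin":0}]' | grep -E 'ee_pos|force'
python3 -m pendant '[{"fingers":0,"delta_pos":[0,0.024,0],"spin":0},{"fingers":0,"delta_pos":[0,0,0],"spin":0},{"fingers":0,"delta_pos":[0,0,-0.02],"spin":0},{"fingers":0,"delta_pos":[0,0,-0.02],"spin":0},{"fingers":0,"delta_pos":[0,0,-0.01],"spin":0}]' | grep -E 'ee_pos|force'
python3 -m pendant '[{"fingers":0,"delta_pos":[0,0,-0.005],"spin":0},{"fingers":0,"delta_pos":[0,0,0],"spin":0}]' | grep -E 'ee_pos|force'
python3 st.py s4
```

```text
ee_pos: [0.4746, 0.0363, 0.2537]
ft_force: [0.6, 0.2, 0.5]
finger_force: 0.0
ee_pos: [0.4729, 0.0599, 0.2009]
ft_force: [-0.7, -0.2, -0.3]
finger_force: 0.0
ee_pos: [0.4735, 0.0599, 0.197]
ft_force: [0.6, 0.2, 0.8]
finger_force: 0.0
tip y s h mm [38.6 43.8  2.9] F [0.6 0.2 0.8] 7.6
valve p0.70 ang -160.7 r 0.236
valve p0.54 ang -102.5 r 0.079
spoke angles [np.float64(-66.0), np.float64(6.0), np.float64(-30.0)]
```

Same layout as the first insertion, so I'll repeat the push.

```bash
python3 -m pendant '[{"fingers":0,"delta_pos":[0,-0.004,0],"spin":0},{"fingers":0,"delta_pos":[0,-0.003,0],"spin":0},{"fingers":0,"delta_pos":[0,-0.003,0],"spin":0},{"fingers":0,"delta_pos":[-0.001,-0.003,0],"spin":0},{"fingers":0,"delta_pos":[0,-0.003,0],"spin":0}]' | grep -E 'ft_force'
python3 -m pendant '[{"fingers":0,"delta_pos":[0,-0.003,0],"spin":0},{"fingers":0,"delta_pos":[0,-0.003,0],"spin":0},{"fingers":0,"delta_pos":[-0.001,-0.003,0],"spin":0},{"fingers":0,"delta_pos":[0,-0.003,0],"spin":0},{"fingers":0,"delta_pos":[0,-0.003,0],"spin":0}]'| grep -E 'ft_force'
python3 -m pendant '[{"fingers":0,"delta_pos":[0,-0.003,0],"spin":0},{"fingers":0,"delta_pos":[-0.001,-0.003,0],"spin":0},{"fingers":0,"delta_pos":[0,-0.003,0],"spin":0},{"fingers":0,"delta_pos":[0,-0.003,0],"spin":0},{"fingers":0,"delta_pos":[0,-0.003,0],"spin":0}]'| grep -E 'ft_force'
python3 -m pendant '[{"fingers":0,"delta_pos":[0,-0.003,0],"spin":0},{"fingers":0,"delta_pos":[0,-0.003,0],"spin":0},{"fingers":0,"delta_pos":[0,-0.003,0],"spin":0},{"fingers":0,"delta_pos":[0,-0.003,0],"spin":0},{"fingers":0,"delta_pos":[0,-0.003,0],"spin":0}]' | grep -E 'ft_force'
python3 -m pendant '[{"fingers":0,"delta_pos":[0.001,-0.003,-0.001],"spin":0},{"fingers":0,"delta_pos":[0.001,-0.003,-0.001],"spin":0},{"fingers":0,"delta_pos":[0.001,-0.003,-0.001],"spin":0},{"fingers":0,"delta_pos":[0.001,-0.003,-0.001],"spin":0},{"fingers":0,"delta_pos":[0.001,-0.003,-0.001],"spin":0}]'| grep -E 'ee_pos|ft_force'
python3 st.py s5
```

```text
ft_force: [0.6, 1.8, 1.6]
ft_force: [0.9, 3.5, 0.3]
ft_force: [0.2, 3.3, -1.7]
ft_force: [-1.0, 3.5, -0.4]
ee_pos: [0.4755, -0.0161, 0.1922]
ft_force: [-1.5, 2.7, 0.2]
tip y s h mm [-37.1  35.6   4.3] F [-1.5  2.7  0.2] 10.2
valve p0.40 ang -170.4 r 0.079
spoke angles [np.float64(-64.0), np.float64(8.0), np.float64(-28.0)]
```

```bash
python3 -m pendant '[{"fingers":0,"delta_pos":[0,0.005,0],"spin":0},{"fingers":0,"delta_pos":[0,0,0.03],"spin":0},{"fingers":0,"delta_pos":[0,0,0.03],"spin":0},{"fingers":0,"delta_pos":[-0.001,0.025,0],"spin":0},{"fingers":0,"delta_pos":[-0.001,0.025,0],"spin":0}]' | grep -E 'ee_pos|force'
python3 -m pendant '[{"fingers":0,"delta_pos":[0,0.021,0],"spin":0},{"fingers":0,"delta_pos":[0,0,0.03],"spin":0},{"fingers":0,"delta_pos":[0,0,0.03],"spin":0}]' | grep -E 'ee_pos|force'
cat >> st.py <<'E'
# refined: spoke edges, model mask fit of phase over upper visible spokes using rendered front faces
    g=cv2.cvtColor(im,cv2.COLOR_RGB2GRAY).astype(np.float32)
    def val(ang,w):
        t=0
        for k in (-72,0,72):
            b=np.radians(ang+k)
            if abs(ang+k)>75: continue
            r=np.arange(.034,.084,.002);u=np.outer(np.sin(b)*r,ey)+np.outer(np.cos(b)*r,ez);nn=np.cos(b)*ey-np.sin(b)*ez
            uv=pix('scene',c+u+w*nn+.019*n).astype(np.float32);t=t+cv2.remap(g,uv[None,:,0],uv[None,:,1],cv2.INTER_LINEAR)[0].mean()
        return t
    A=np.arange(-20,20,.5);sc=[np.mean([val(q,w) for w in np.linspace(-.007,.007,8)])-np.mean([val(q,w) for w in(-.014,-.011,.011,.014)]) for q in A]
    i=int(np.argmax(sc));print('fit top spoke',A[i],np.round(sc[max(0,i-4):i+5],1))
    cv2.imwrite('pics/'+sys.argv[1]+'z.png',cv2.resize(im[120:245,215:345,::-1],None,fx=4.5,fy=4.5,interpolation=cv2.INTER_CUBIC))
E
python3 st.py s6
```

```text
ee_pos: [0.4745, 0.0392, 0.2538]
ft_force: [1.0, -0.4, -0.1]
finger_force: 0.0
ee_pos: [0.473, 0.0611, 0.3125]
ft_force: [-0.3, -0.5, -0.4]
finger_force: 0.0
tip y s h mm [ 39.7 125.9  84.1] F [-0.3 -0.5 -0.4] 11.1
valve p0.58 ang -174.3 r 0.077
valve p0.32 ang -167.7 r 0.062
spoke angles [np.float64(-63.5), np.float64(8.5), np.float64(-27.5)]
fit top spoke 8.5 [117.6 123.  126.7 128.9 129.3 128.1 125.1 120.6 114.6]
```

View pics/s6z.png

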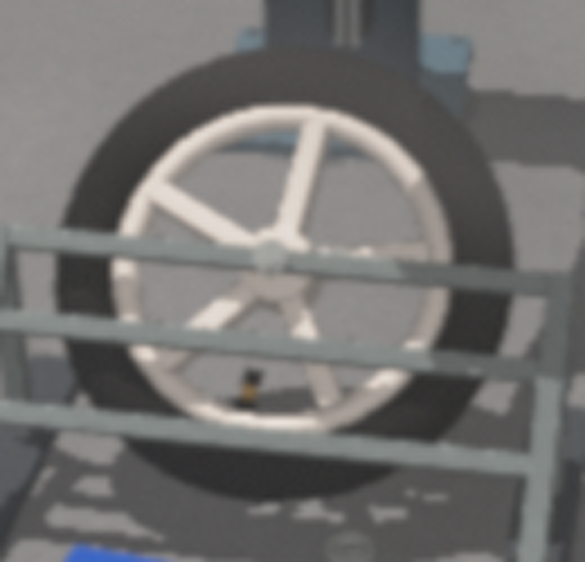

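The valve is at (250,385), just left of the bottom, with the top spoke at about +8.5°. One small last push on the top spoke remains.

```bash
python3 -m pendant '[{"fingers":0,"delta_pos":[0,-0.001,-0.03],"spin":0},{"fingers":0,"delta_pos":[0,0,-0.03],"spin":0},{"fingers":0,"delta_pos":[0,0,-0.025],"spin":0},{"fingers":0,"delta_pos":[0,0,-0.02],"spin":0},{"fingers":0,"delta_pos":[0,0,-0.01],"spin":0}]' | grep -E 'ee_pos|ft_force'
python3 -m pendant '[{"fingers":0,"delta_pos":[0,-0.003,0],"spin":0},{"fingers":0,"delta_pos":[0,-0.003,0],"spin":0},{"fingers":0,"delta_pos":[0,-0.003,0],"spin":0},{"fingers":0,"delta_pos":[0,-0.003,0],"spin":0},{"fingers":0,"delta_pos":[0,0,0],"spin":0}]'| grep -E 'ee_pos|ft_force'
python3 st.py s7
python3 -m pendant '[{"fingers":0,"delta_pos":[0,-0.002,0],"spin":0},{"fingers":0,"delta_pos":[0,-0.002,0],"spin":0},{"fingers":0,"delta_pos":[0,0,0],"spin":0}]'| grep -E 'ee_pos|ft_force'
python3 st.py s8
```

```text
ee_pos: [0.4723, 0.0593, 0.1951]
ft_force: [0.3, 1.5, 0.2]
ee_pos: [0.4741, 0.0466, 0.1981]
ft_force: [0.6, 0.4, 0.2]
tip y s h mm [25.3 43.6  4.7] F [0.6 0.4 0.2] 12.2
spoke angles [np.float64(-69.5), np.float64(2.5), np.float64(-33.5)]
fit top spoke 2.5 [ 96.1 101.2 105.1 107.6 108.7 108.4  85.   81.5  77. ]
ee_pos: [0.4736, 0.043, 0.1974]
ft_force: [0.8, -0.0, 0.7]
tip y s h mm [21.7 43.3  4. ] F [ 0.8 -0.   0.7] 12.6
valve p0.45 ang 179.6 r 0.072
spoke angles [np.float64(-71.5), np.float64(0.5), np.float64(-35.5)]
fit top spoke -0.5 [ 94.   98.7 102.4 104.8 106.  105.8 104.2 101.3  97.4]
```

```bash
python3 -m pendant '[{"fingers":0,"delta_pos":[0,0.006,0],"spin":0},{"fingers":0,"delta_pos":[0,0.006,0],"spin":0},{"fingers":0,"delta_pos":[0,0,0.04],"spin":0},{"fingers":0,"delta_pos":[0,0,0.04],"spin":0},{"fingers":0,"delta_pos":[0,0,0.04],"spin":0}]' | grep -E 'ee_pos|ft_force'
python3 -m pendant '[{"fingers":0,"delta_pos":[-0.02,0.04,0],"spin":0},{"fingers":0,"delta_pos":[-0.02,0.04,0],"spin":0},{"fingers":0,"delta_pos":[-0.02,0.04,0],"spin":0},{"fingers":0,"delta_pos":[-0.02,0.04,0],"spin":0},{"fingers":0,"delta_pos":[-0.02,0.04,0],"spin":0}]'| grep -E 'ee_pos|ft_force'
python3 -m pendant '[{"fingers":0,"delta_pos":[-0.02,0.04,0],"spin":0},{"fingers":0,"delta_pos":[-0.02,0.04,0],"spin":0},{"fingers":0,"delta_pos":[-0.02,0.04,0],"spin":0},{"fingers":0,"delta_pos":[0,0,0],"spin":0},{"fingers":0,"delta_pos":[0,0,0],"spin":0}]'| grep -E 'ee_pos|ft_force'
python3 st.py s9
python3 - <<'E'
from h import *
exec(open('st.py').read().split("s=telemetry")[0].split('import sys')[1])
im,_=grab('top');o=im.copy()
for a in range(5):
    b=np.radians(72*a)
    for w in(-.008,.008):
        P=np.array([c+n*.019+np.sin(b)*r*ey+np.cos(b)*r*ez+w*(np.cos(b)*ey-np.sin(b)*ez) for r in(.026,.09)])
        q=(pix('top',P)); q=((q-[215,200])*6).astype(int)
        if a==0 and w<0: big=cv2.resize(im[200:290,215:348],None,fx=6,fy=6,interpolation=cv2.INTER_CUBIC)
        cv2.line(big,tuple(map(int,q[0])),tuple(map(int,q[1])),(255,0,0),1)
cv2.imwrite('pics/t9.png',big[:,:,::-1])
E
```

```text
ee_pos: [0.4731, 0.0558, 0.3184]
ft_force: [1.0, 0.0, -0.0]
ee_pos: [0.3722, 0.2569, 0.3174]
ft_force: [1.1, 0.2, -0.2]
ee_pos: [0.3125, 0.3761, 0.317]
ft_force: [-0.2, 0.8, -0.6]
tip y s h mm [344.1 256.2 -39.9] F [-0.2  0.8 -0.6] 14.2
valve p0.41 ang 178.0 r 0.083
spoke angles [np.float64(-72.0), np.float64(0.0), np.float64(-36.0)]
fit top spoke 0.5 [169.7 176.6 181.5 184.  184.1 181.9 177.5 170.8 162.1]
```

View pics/t9.png

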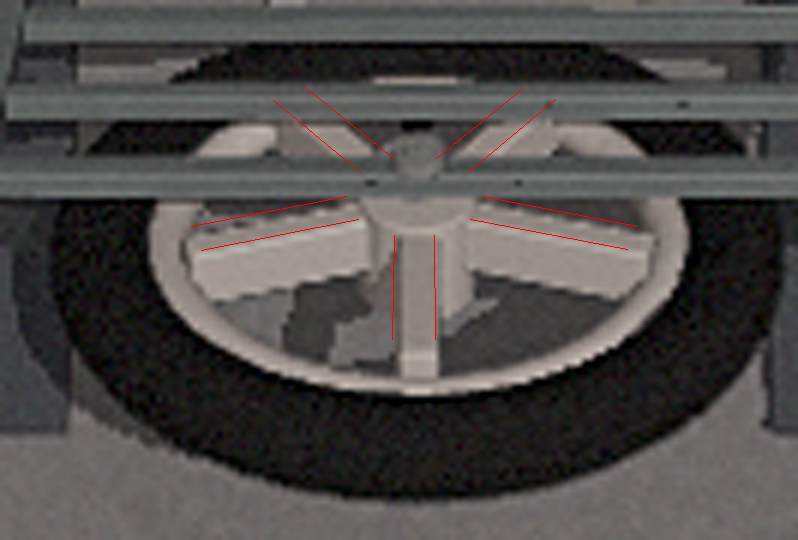

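View pics/s9z.png

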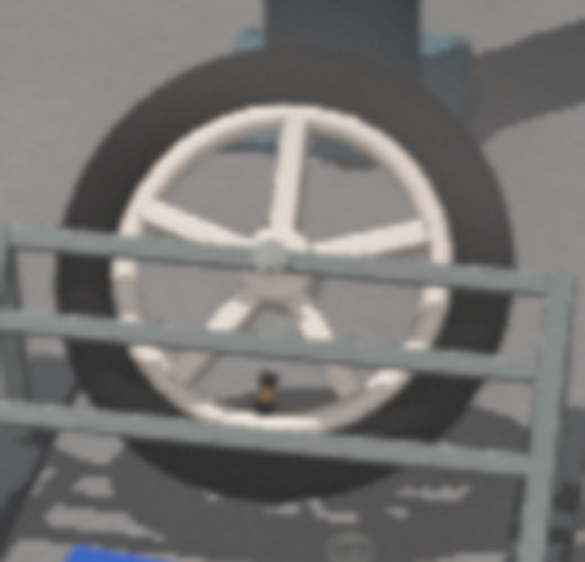

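The top view shows the spokes symmetric about the slope line, and in the scene view the valve is at the bottom at (267,392), below the axle. Every estimate is within about 2°. The arm is clear, and the tub, mug, spanner and squeegee are where they were.

```bash
python3 -c "
from station import arm
print(arm.hand_in())"
```

```text
the job is handed in; nothing more can be done
None
```

The job is handed in: the valve is at the bottom with its stem pointing up the slope at the axle (within about 2° by the cameras), the wheel is standing still, and the hand is clear.

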